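# Raise the booth's sash to the pointer

### The arm

A 6-joint arm with a two-finger parallel gripper is mounted at the origin on the work surface. World frame = base frame: x ahead of the robot, y to its left, z up, the work surface at z = 0. Lengths are in m, angles in degrees, forces in N, time in s.
With the tool pointing down it reaches from about 0.35 to 0.875 m from the base axis. Payload 4.2 kg.
Tool frame: the origin (TCP) lies at the very end of the fingers, on their centre line; the grasp point (between the pads) lies 19 mm behind it (r.grip_point_offset is the distance from the TCP to the grasp point, in m); z points along the fingers, y is the line along which they close (so a half turn about z gives the same grasp; the last joint's range is limited). The gripper opens to 87 mm and grips with 3 to 60 N. Pads are 19 mm wide; open, the fingers measure 117 mm over their backs; the gripper's body (75 mm by 190 mm) begins 51 mm behind the grasp point.
Start: joints at [85.233, 22.042, 0.453, 0, -68.411, -14.817], TCP at [0.209, 0.589, 0.223] pointing down, gripper open.
Joint ranges: [-179.83, 179.83], [-69.29, 118.12], [-61.27, 80.66], [-181.25, 117.63], [-171.15, -9.14], [-177.46, 177.46]. Speed limits (degrees/s): [159.86, 159.86, 180, 180, 180, 180].

### API

Orientations are given as a 3x3 rotation matrix whose columns are the frame's x, y, z axes.
In Python, from station import r gives the robot as it stands.
- The arm moves only by the tool move_arm, never from a script. Its argument "series" is a list of rows, each a list of 3 entries, a list of its own where there are three numbers: the turn, a rotation vector about the tool's x, y, z as a fraction of full scale, then the shift along the tool's x, y, z as a fraction of full scale, then the opening, from 0 (shut) to 1 (fully open). A call has 1 to 12 rows; each row shifts and turns the commanded pose from where the row before left it, along the tool's axes as they then stand; what a row does not reach is not made up. Full scale, the value 1, is 0.5 m for a shift and 0.1 rad for a turn. A row lasts 1/10 s, in which the tool goes at most 50 mm and 8.59 degrees, less where a joint would pass 70% of its speed; a pose out of reach is approached as far as the arm can. A call with a number of a shift or a turn outside -1 to 1 is refused whole. A call with a gripper value outside its range is refused whole. The fingers move at their own pace and stop on an object; the grip force is fixed at half the most. Time passes only in rows, so rows that do not move let the fingers close. It gives the time, the measured TCP pose, the force, the opening and the grip force at its end, in the units of the state.
- r.sense(): the state, without advancing time (a new reading comes with each control period).
- r.capture(name): name is "side" or "top" or "wrist"; returns a dict with "img" (400x640x3 uint8, red, green, blue), "fx", "fy", "cx", "cy" (pixels), "origin" and "orientation" of the camera in the world. Camera axes: x right, y up, looking along -z (the intrinsics and any distortion apply to the point x, -y, -z); pixel columns grow to the right and rows downward; lengths in m; the calibration is good to about 2 mm. The wrist camera is an equidistant fisheye: a pixel r from the principal point sees the ray r / f radians off the axis. A picture is of the moment at which its call begins. There is no depth.
- r.finish_job(): hands the job in; it is judged then, once.
Trained networks look in the newest picture that a camera, given by its name, has taken for a name from the list of things; names that differ only in an ending like _2 or _b are one class to them, and where a whole thing is asked for, a point or a joint stands for the part that bears it (a point fixed in the world has none). Each returns a list of dicts, best first, with "score" (0 to 1); they miss things now and then, are a little off and sometimes report something else, mostly with a low value. They report only what shows in the picture. A call takes as long as a camera call.
- r.cut_out(target, camera): "pixels" (400x640 bool, what is visible of it) and "centre" ([column, row] in pixels, amid what is visible of it).
- r.pinpoint(target, camera): "centre" ([column, row] in pixels: a listed point, or the origin of a listed thing).
The state is a dict: "time_s": time; "joints": joint angles; "joint_velocities": joint speeds; "effort": joint torques, N m; "tcp_pos": TCP position; "ee_rot": TCP orientation; "wrist_force": force on the tool from outside, world axes, zero at the start; "moment": the same for the moment, N m; "gripper_width": opening from 0.0 (shut) to 1.0 (fully open); "gripper_force": force on a finger pad.
Only numpy, scipy, OpenCV 4.12 (cv2) and the standard library are available. Lean on these libraries where they do the work, as an engineer would, in place of code of your own. Each camera call takes 0.05 s, during which the arm holds its last target. There are 200 camera calls.

### The job

Open the dust booth for trimming: from beneath its lip, push the counterweighted front sash smoothly up until the top of the lip is level with the pointer clamped on the frame, to within about a centimetre, and leave it there. Touch it with the fingers only, do not grip the lip, and leave the pointer and all the pots and tools where they are.

Things in the scene. Friction and masses are not known exactly. Their poses are not given: they have to be found in the camera images.
- booth: Fixed benchtop booth, 360 deep x 560 wide x 560 high: grey plinth 135 high, clear panes in an aluminium frame. Origin on the table under it; +x from its front (robot's side) to its back, +y to the robot's left. Plinth front at x = -0.190; above it the front leans back 20 degrees from vertical. The sash slides between two inclined tracks, 36 wide, at y = +0.262 and -0.262.
- sash (a joint): How far the sash is raised along its tracks, m: 0 shut, 0.190 fully open. It moves along the booth's direction (0.342, 0, 0.940), up and away from the robot. Hidden counterweights balance it: a push of about 3 to 7 N raises it and it stays where it is left.
- sash_lip (a point): Along the bottom rail of the sash (clear pane, aluminium frame) runs a level aluminium lip, 470 wide, 12 thick, jutting 42 mm from the rail towards the robot. This point: middle of the lip's front edge, at the height of its top face; the underside, 12 mm lower, is open down to the table. Axes as the booth's. With the sash shut it is at booth (-0.232, 0, 0.172).
- mark (a point): Tip of the pointer: a dark, level sheet-steel plate, 3 thick, tapering to a point towards the sash, on a clip on the front of the +y (robot's left) track, beside the end of the lip. This point is the tip on the plate's top face: the lip's top face must come to this height. It is set somewhere between 90 and 155 mm of sash travel. Axes as the booth's.
- bowl_in: Bystander: unfired clay bowl, 124 across, 55 high, on the turntable inside the booth. Origin under its foot.
- bowl_left: Bystander: unfired clay bowl, 120 across, 58 high, on the table in front of the booth on the robot's left. Origin under its foot.
- bowl_right: Bystander: unfired clay bowl, 104 across, 50 high, on the table in front of the booth on the robot's right. Origin under its foot.
- cup: Bystander: small white cup, 62 across, 50 high, near the booth's front corner on the robot's left. Origin under its foot.
- bottle: Bystander: clear bottle, 68 across, 200 high, left of the booth. Origin under its foot.
- tub: Bystander: white plastic tub, 112 across, 115 high, right of the booth. Origin under its foot.
- turning_tool: Bystander: wooden-handled loop trimming tool, 185 long, 14 high, lying right of the booth. Origin under its middle, loop towards its +x.

How it is judged (in metres and radians):
On the way, in this order (a step that is already met when the one before it is completed fails the run):
1. the fingers push up beneath the lip and the sash rises (contact force between the fingers and sash_c0 above 0.5 N and velocity of joint sash above 0.003 m/s), for 0.1 s.
2. the top of the lip is level with the pointer (z of sash_lip in the frame of mark between -0.012 and 0.012 m), for 0.2 s.
At the end, for the whole second after the job is handed in: The top of the lip stands within 12 mm of the pointer's height, the sash is at rest and the robot is clear of it (all of step 2 and velocity of joint sash between -0.005 and 0.005 m/s); the robot touches nothing.
It fails at once if the lip is gripped: fingers press on its upper and its lower half at once (contact force between the fingers and sash_c0 above 1 N and contact force between the fingers and sash_c1 above 1 N).
It fails at once if the arm or the gripper's body, not the fingers, presses on the sash (contact force between the arm and sash above 3 N).
It fails at once if the sash is jerked or thrown (faster than 0.3 m/s) (velocity of joint sash above 0.3 m/s or velocity of joint sash below -0.3 m/s).
It fails at once if the pointer is shifted by more than 5 mm (distance of mark from where it was at the start of the episode above 0.005 m).
It fails at once if a pot, the cup, the bottle, the tub or the tool is moved by more than 20 mm (distance of any of bowl_in, bowl_left, bowl_right, cup, bottle, tub, turning_tool from where it was at the start of the episode above 0.02 m).
It also fails if it takes over 40 s, if anything falls off the work surface, if the arm or the gripper's body presses on something with over 40 N, if the wrist force passes 120 N, or if a joint passes its speed limit or range.

## Working session

There is one attempt and no reset: what is moved stays moved. The work goes in short steps, Python scripts to look and compute and a tool call to move; the robot and the scene stay as the last step left them, time stands still between calls to the robot, and variables do not carry over. Pictures are saved under pics/ and viewed, at most 10 in all, crops included, and the job is handed in when it is done.

Besides the shell and the picture viewer there is one more tool, called as name(argument=value, ...) on one line, values as JSON. move_arm: Moves the arm, as the interface text tells. Its arguments: {"type":"object","properties":{"series":{"type":"array"}},"required":["series"]}

```bash
mkdir -p pics; cat > h.py <<'E'
import numpy as np, cv2
from station import r
def ray(c,px,fish=False):
    u=np.array([(px[0]-c["cx"])/c["fx"],(px[1]-c["cy"])/c["fy"]])
    if fish:
        t=np.linalg.norm(u); d=np.array([*(u/t*np.sin(t)),np.cos(t)]) if t>1e-9 else np.array([0,0,1.])
    else: d=np.array([u[0],u[1],1.])
    d=np.array([d[0],-d[1],-d[2]]); d=np.array(c["orientation"])@d
    return np.array(c["origin"]),d/np.linalg.norm(d)
def tri(a,b):
    (o,d),(p,e)=a,b
    s=np.linalg.lstsq(np.c_[d,-e],p-o,rcond=None)[0]
    x,y=o+s[0]*d,p+s[1]*e
    return (x+y)/2,np.linalg.norm(x-y)
def proj(c,P,fish=False):
    q=np.array(c["orientation"]).T@(np.array(P)-np.array(c["origin"])); q=q*[1,-1,-1]
    if fish:
        n=np.linalg.norm(q[:2]);t=np.arctan2(n,q[2]);u=q[:2]/n*t
    else: u=q[:2]/q[2]
    return u*[c["fx"],c["fy"]]+[c["cx"],c["cy"]]
E
python3 - <<'E'
from h import *
C={}
names="booth sash_lip mark bowl_in bowl_left bowl_right cup bottle tub turning_tool".split()
for k in("side","top","wrist"):
    c=C[k]=r.capture(k); cv2.imwrite(f"pics/{k}0.png",c["img"][:,:,::-1])
    print(k,np.round(c["origin"],3),np.round(c["orientation"],3).tolist(),c["fx"],c["cx"],c["cy"])
P={}
for n in names:
    for k in C:
        d=r.pinpoint(n,k)
        if d: P[n,k]=d[0]["centre"]; print(n,k,np.round(d[0]["centre"],1),round(d[0]["score"],2), len(d))
    if (n,"side") in P and (n,"top") in P:
        print("  ",tri(ray(C["side"],P[n,"side"]),ray(C["top"],P[n,"top"])))
s=r.sense();print(s["time_s"],s["tcp_pos"],np.round(s["ee_rot"],3))
E
```

```text
side [ 0.656 -0.496  1.65 ] [[0.954, -0.287, 0.09], [0.301, 0.905, -0.3], [0.004, 0.313, 0.95]] 479.2257221975031 323.51788008148253 191.78243725643586
top [ 0.379 -0.026  1.62 ] [[0.017, 0.996, -0.093], [-1.0, 0.017, -0.0], [0.001, 0.093, 0.996]] 518.1269566952108 312.3755787976559 197.30889976469754
wrist [0.282 0.564 0.384] [[-0.334, 0.906, 0.261], [-0.943, -0.321, -0.09], [0.002, -0.276, 0.961]] 309.70691628693146 320.2531163444157 203.8955843442042
booth side [330.6 145.3] 0.58 1
sash_lip side [321.9 183.7] 0.96 1
sash_lip top [305.2 202.7] 0.57 1
   (array([ 0.50039875, -0.00498538,  0.17089433]), np.float64(0.004204501101176346))
mark side [372.4 118. ] 0.71 1
mark top [219.5 158. ] 0.64 1
   (array([0.60095034, 0.21689235, 0.28513689]), np.float64(0.0027406173167826065))
bowl_in top [451.2 262.6] 0.51 1
bowl_left side [332.6 147.9] 0.79 1
bowl_left top [237.3 215.3] 0.64 1
   (array([ 0.47370149,  0.21465907, -0.03734221]), np.float64(0.004796647230279984))
bowl_right side [275.8 247.4] 0.73 1
bowl_right top [374.8 242.2] 0.92 1
   (array([ 0.39703035, -0.22118082, -0.00675296]), np.float64(0.009242450785788323))
cup side [362.7 121.5] 0.47 1
cup top [198.  186.8] 0.74 1
   (array([0.55665212, 0.33193588, 0.01327921]), np.float64(0.00228831075076499))
bottle side [368.3  84.6] 0.61 1
bottle top [144.5 190.6] 0.8 2
   (array([0.53762906, 0.49564966, 0.01134902]), np.float64(0.00826088162130466))
tub side [270.4 345.8] 0.77 1
tub top [473.9 210.2] 0.75 1
   (array([ 0.49581245, -0.53284246,  0.00342325]), np.float64(0.0047949124997353244))
turning_tool side [234.  308.4] 0.6 1
turning_tool top [453.2 263.6] 0.58 1
   (array([ 0.33527472, -0.46073901,  0.01171069]), np.float64(0.009301887842106168))
1.65 [0.20944576 0.5888276  0.2225627 ] [[ 0.942 -0.335 -0.   ]
 [-0.335 -0.942 -0.   ]
 [-0.     0.    -1.   ]]
```

View pics/side0.png

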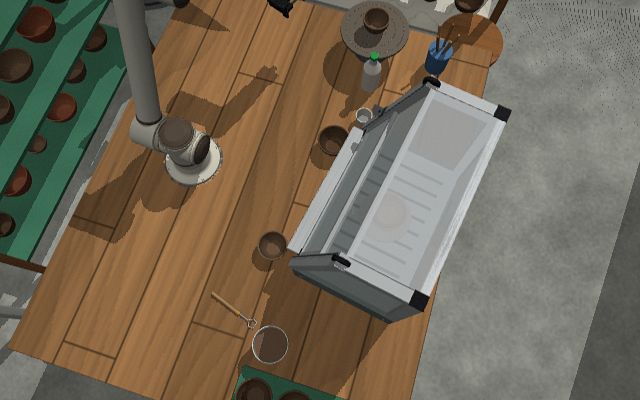

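View pics/top0.png

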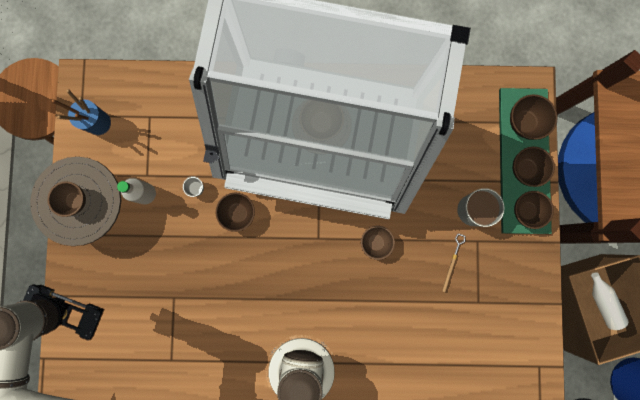

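```bash
python3 - <<'E'
import cv2,numpy as np
from h import *
a=cv2.imread("pics/side0.png")[90:190,310:410]; b=cv2.imread("pics/top0.png")[120:220,180:280]
f=lambda x:cv2.resize(x,None,fx=4,fy=4,interpolation=cv2.INTER_CUBIC)
cv2.imwrite("pics/crop0.png",np.hstack([f(a),f(b)]))
c=r.capture("top")
for z in(.17,.18):
  for p in [(227,187),(391,218),(305,202.7)]:
    o,d=ray(c,p); print(z,o+d*(z-o[2])/d[2])
m=r.cut_out("sash_lip","top")
for q in m[:1]:
  print(q["score"],q["pixels"].sum())
E
```

```text
0.17 [0.53924073 0.21482248 0.17      ]
0.17 [ 0.45975361 -0.24701424  0.17      ]
0.17 [ 0.49864103 -0.00547304  0.17      ]
0.18 [0.53813447 0.21315967 0.18      ]
0.18 [ 0.45919571 -0.24549098  0.18      ]
0.18 [ 0.49781485 -0.00561609  0.18      ]
0.6 11041
```

View pics/crop0.png

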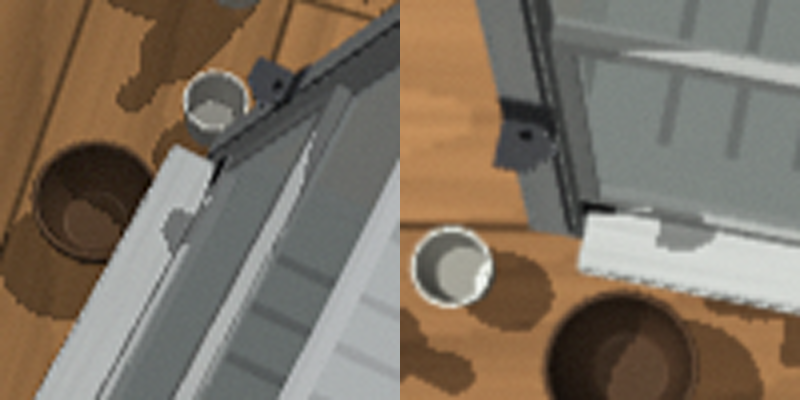

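move_arm(series=[[[0,1,0],[0.03,0,0],0],[[0,1,0],[0.03,0,0],0],[[0,1,0],[0.03,0,0],0],[[0,1,0],[0.03,0,0],0],[[0,1,0],[0.03,0,0],0],[[0,1,0],[0.03,0,0],0],[[0,1,0],[0.03,0,0],0],[[0,1,0],[0.03,0,0],0],[[0,1,0],[0.02,0,0],0],[[0,1,0],[0.02,0,0],0],[[0,1,0],[0.02,0,0],0],[[0,1,0],[0.02,0,0],0]])

```text
time_s: 2.95
tcp_pos: [0.3346, 0.5446, 0.2955]
ee_rot: [[0.338, -0.334, 0.88], [-0.121, -0.942, -0.312], [0.933, -0.001, -0.359]]
wrist_force: [1.0, -0.1, -0.6]
gripper_width: 0.031
gripper_force: 0.0
```

move_arm(series=[[[0,1,0],[0,0,0],0],[[0,1,0],[0,0,0],0],[[0,1,0],[0,0,0],0],[[0,0.7,0],[0,0,0],0],[[-1,0,0],[0,0,0],0],[[-1,0,0],[0,0,0],0],[[-1,0,0],[0,0,0],0],[[-1,0,0],[0,0,0],0],[[-1,0,0],[0,0,0],0],[[0,0,0],[0,0,0],0],[[0,0,0],[0,0,0],0]])

```text
time_s: 4.05
tcp_pos: [0.335, 0.5444, 0.2944]
ee_rot: [[0.001, -0.745, 0.667], [0.0, -0.667, -0.745], [1.0, 0.001, -0.0]]
wrist_force: [-0.2, -0.3, -0.1]
gripper_width: 0.006
gripper_force: 0.0
```

```bash
cat > look.py <<'E'
from h import *
import sys,pickle
def look(tag):
    c=r.capture("wrist"); cv2.imwrite(f"pics/{tag}.png",c["img"][:,:,::-1])
    s=r.sense(); print(s["time_s"],np.round(s["tcp_pos"],4),np.round(s["ee_rot"],3).tolist(),np.round(s["joints"],1),np.round(s["wrist_force"],1))
    out={}
    for n in("mark","sash_lip"):
        for d in r.pinpoint(n,"wrist"): print(n,np.round(d["centre"],1),round(d["score"],2)); out.setdefault(n,d["centre"])
    c.pop("img"); pickle.dump((c,out),open(f"{tag}.pkl","wb"))
    return c,out
if __name__=="__main__": look(sys.argv[1])
E
python3 look.py w1
```

```text
4.1 [0.3347 0.5442 0.2948] [[0.001, -0.745, 0.667], [0.001, -0.667, -0.745], [1.0, 0.001, 0.0]] [  87.8   47.2   -3.8   51.3 -116.9  -60.6] [-0.4 -0.6 -0.4]
mark [331.1 155.4] 0.81
sash_lip [423.9 204.7] 0.87
```

View pics/w1.png

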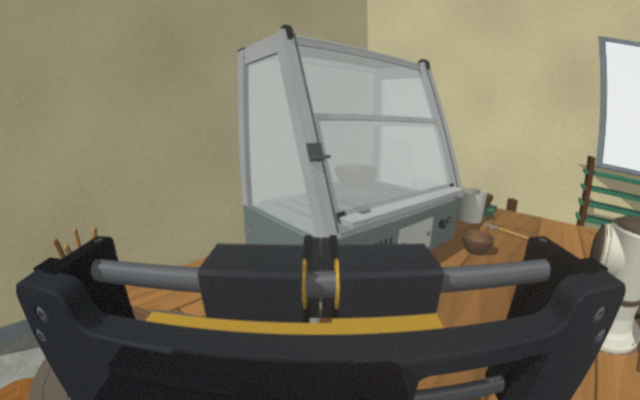

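```bash
cat > m.py <<'E'
from h import *
import pickle
w,o=pickle.load(open("w1.pkl","rb"))
s=r.capture("side");t=r.capture("top")
R=ray(w,o["mark"],True)
print("side0",tri(R,ray(s,(372.4,118))),"side alt",tri(R,ray(s,(376,116.7))))
print("top",tri(R,ray(t,(219.5,158))),tri(R,ray(t,(218.7,156.3))))
print("lip",tri(ray(w,o["sash_lip"],True),ray(t,(305.2,202.7))))
yb=np.array([.170,.985,0]);xb=np.array([.985,-.170,0]);L=np.array([.4995,-.016,.172])
for y in(-.235,0,.235): print(y,proj(w,L+yb*y,True),proj(s,L+yb*y))
E
python3 m.py
```

```text
side0 (array([0.60276436, 0.21255107, 0.29644932]), np.float64(0.006608281380184092)) side alt (array([0.60794717, 0.21518903, 0.29796674]), np.float64(0.005206951484570091))
top (array([0.60144663, 0.21649539, 0.29744659]), np.float64(0.003404375115826788)) (array([0.60389093, 0.21711944, 0.29787876]), np.float64(0.0012830680660400227))
lip (array([ 0.498875  , -0.00590445,  0.17262744]), np.float64(0.0009405702733959106))
-0.235 [466.48065466 190.65399921] [285.30836417 249.93091182]
0 [425.46334519 204.06797106] [319.98947847 186.70252302]
0.235 [356.99054879 225.48529732] [351.86405018 128.59084313]
```

move_arm(series=[[[1,0,0],[0,0,0],0],[[1,0,0],[0,0,0],0],[[1,0,0],[0,0,0],0],[[1,0,0],[0,0,0],0],[[0,0,0],[-0.02,0.05,0.04],0],[[0,0,0],[-0.02,0.06,0.05],0],[[0,0,0],[-0.02,0.06,0.05],0],[[0,0,0],[-0.02,0.06,0.05],0],[[0,0,0],[-0.02,0.06,0.05],0],[[0,0,0],[-0.02,0.06,0.05],0],[[0,0,0],[-0.02,0.06,0.05],0]])

```text
time_s: 5.4
tcp_pos: [0.4004, 0.285, 0.2251]
ee_rot: [[0.001, -0.426, 0.905], [-0.002, -0.905, -0.426], [1.0, -0.001, -0.002]]
wrist_force: [0.6, -0.1, 0.4]
gripper_width: 0.007
gripper_force: 0.0
```

```bash
python3 look.py w2
```

```text
5.45 [0.4012 0.2799 0.2243] [[0.003, -0.432, 0.902], [0.0, -0.902, -0.432], [1.0, 0.002, -0.002]] [ 78.3  30.  -61.2  76.1 -89.6 -91. ] [ 2.1 -8.9 -2. ]
mark [300.2 118.9] 0.69
sash_lip [479.6 215.9] 0.76
```

View pics/w2.png

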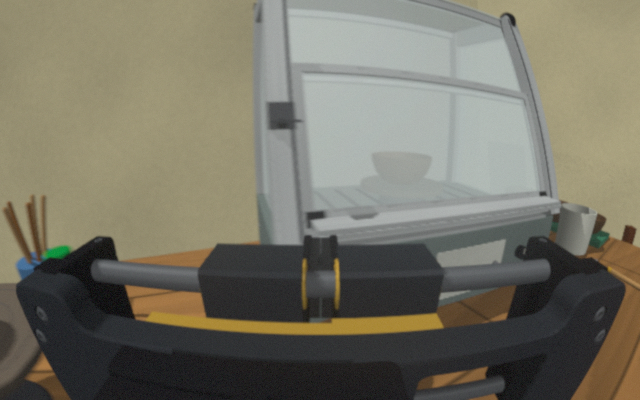

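move_arm(series=[[[-0.77,0,0],[0,0,0.04],0],[[0,0,0],[0,0.01,0.05],0],[[0,0,0],[-0.01,0.01,0.05],0],[[0,0,0],[-0.03,0.01,0.03],0],[[0,0,0],[-0.03,0.01,0.02],0],[[0,0,0],[-0.03,0,0],0],[[0,0,0],[-0.03,0,0],0],[[0,0,0],[-0.03,0,0],0],[[0,0,0],[0,0,0],0],[[0,0,0],[0,0,0],0]])

```text
time_s: 6.55
tcp_pos: [0.4771, 0.2304, 0.1456]
ee_rot: [[0.001, -0.5, 0.866], [-0.001, -0.866, -0.5], [1.0, -0.0, -0.001]]
wrist_force: [-0.4, -0.1, 0.1]
gripper_width: 0.006
gripper_force: 0.0
```

```bash
python3 look.py w3; cat >> m.py <<'E'
print("---")
t0=(219,157); S=(375,117)
rs=[ray(t,t0),ray(s,S)]
for k in("w1","w2","w3"):
    c,o=pickle.load(open(k+".pkl","rb"))
    if "mark" in o: rs.append(ray(c,o["mark"],True)); print(k,tri(rs[-1],ray(t,t0)))
def ls(rs):
    A=sum(np.eye(3)-np.outer(d,d) for o,d in rs); b=sum((np.eye(3)-np.outer(d,d))@o for o,d in rs); return np.linalg.solve(A,b)
print("all",ls(rs),"wrist",ls(rs[2:]))
c,o=pickle.load(open("w3.pkl","rb"))
for y in(.1,.235): print(y,proj(c,np.array([.499,-.006,.172])+yb*y,True))
E
python3 m.py|sed -n '/---/,$p'
```

```text
6.6 [0.4771 0.2302 0.1459] [[0.0, -0.5, 0.866], [-0.001, -0.866, -0.5], [1.0, -0.001, -0.001]] [  61.7   40.3  -61.2   88.4  -89.6 -101.5] [0.2 0.2 0.2]
sash_lip [499.8 169.8] 0.78
---
w1 (array([0.6028638 , 0.21692195, 0.29771165]), np.float64(0.0006020213792029393))
w2 (array([0.60267967, 0.21704265, 0.2985079 ]), np.float64(0.0009727528400693898))
all [0.60474527 0.21617288 0.29774238] wrist [0.60246842 0.21773004 0.29826008]
0.1 [432.11559923 175.77365086]
0.235 [285.03130827 186.45948106]
```

View pics/w3.png

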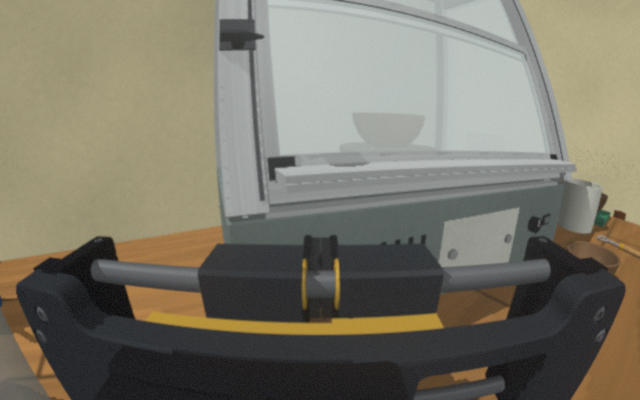

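move_arm(series=[[[0,0,0],[-0.01,0,0.02],0],[[0,0,0],[-0.012,0.01,0.02],0],[[0,0,0],[0,0.01,0.03],0],[[0,0,0],[0,0,0.03],0],[[0,0,0],[0,0,0.03],0],[[0,0,0],[0,0,0.02],0],[[0,0,0],[0,0,0.02],0],[[0,0,0],[0,0,0],0],[[0,0,0],[0,0,0],0]])

```text
time_s: 7.7
tcp_pos: [0.5493, 0.1834, 0.1341]
ee_rot: [[0.001, -0.506, 0.863], [-0.001, -0.863, -0.506], [1.0, -0.0, -0.001]]
wrist_force: [0.5, 0.8, 0.1]
gripper_width: 0.004
gripper_force: 0.0
```

```bash
python3 look.py w4
```

```text
7.75 [0.5491 0.1838 0.134 ] [[0.001, -0.505, 0.863], [-0.0, -0.863, -0.505], [1.0, -0.0, -0.001]] [  44.7   42.2  -60.1  104.6  -93.1 -101.9] [-0.8  0.1  0.2]
sash_lip [542.4 169.4] 0.8
```

View pics/w4.png

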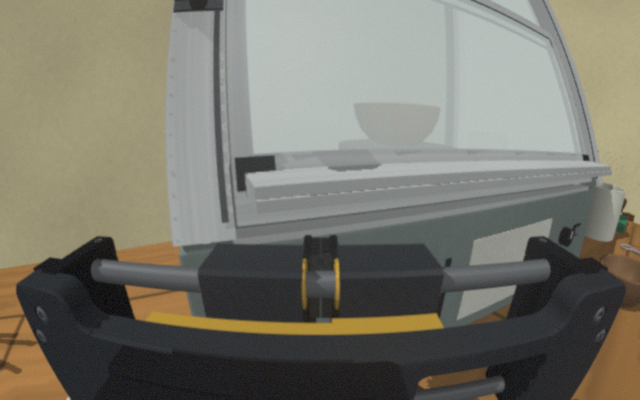

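move_arm(series=[[[0,0,0],[0.01,0,0],0],[[0,0,0],[0.01,0,0],0],[[0,0,0],[0.006,0,0],0],[[0,0,0],[0.006,0,0],0],[[0,0,0],[0.006,0,0],0],[[0,0,0],[0.006,0,0],0]])

```text
time_s: 8.45
tcp_pos: [0.5493, 0.1836, 0.1559]
ee_rot: [[0.001, -0.506, 0.863], [-0.001, -0.863, -0.506], [1.0, 0.0, -0.002]]
wrist_force: [2.3, 0.3, -5.2]
gripper_width: 0.005
gripper_force: 3.0
```

```bash
python3 look.py w5
```

```text
8.5 [0.5494 0.1836 0.156 ] [[0.001, -0.506, 0.863], [-0.001, -0.863, -0.506], [1.0, -0.0, -0.002]] [ 44.6  39.3 -60.2 104.9 -92.3 -99.1] [ 0.3  0.5 -0.7]
mark [234.   18.7] 0.56
sash_lip [539.4 196.5] 0.74
```

move_arm(series=[[[0,0,0],[0.008,-0.001,0.003],0],[[0,0,0],[0.012,-0.002,0.004],0],[[0,0,0],[0.012,-0.001,0.004],0],[[0,0,0],[0.012,-0.002,0.004],0],[[0,0,0],[0.012,-0.001,0.004],0],[[0,0,0],[0.012,-0.002,0.004],0],[[0,0,0],[0.012,-0.001,0.004],0],[[0,0,0],[0.012,-0.002,0.004],0],[[0,0,0],[0.012,-0.001,0.004],0],[[0,0,0],[0.012,-0.002,0.004],0],[[0,0,0],[0.012,-0.001,0.004],0],[[0,0,0],[0.008,-0.001,0.003],0]])

```text
time_s: 9.8
tcp_pos: [0.5737, 0.1792, 0.2246]
ee_rot: [[0.0, -0.506, 0.863], [-0.0, -0.863, -0.506], [1.0, -0.0, -0.0]]
wrist_force: [2.2, 0.6, -4.5]
gripper_width: 0.001
gripper_force: 2.4
```

```bash
python3 look.py w6; python3 - <<'E'
from h import *
c,t=[r.capture(k) for k in("wrist","top")]
for n in("sash_lip","mark"):
    a,b=r.pinpoint(n,"wrist"),r.pinpoint(n,"top")
    if a and b: print(n,a[0]["centre"],b[0]["centre"],tri(ray(c,a[0]["centre"],True),ray(t,b[0]["centre"])))
E
```

```text
9.85 [0.5738 0.1792 0.2255] [[-0.002, -0.506, 0.863], [-0.001, -0.863, -0.506], [1.0, -0.001, 0.001]] [ 40.7  31.2 -57.6 109.  -89.7 -89. ] [ 4.1 -0.6 -3.6]
mark [235.  121.6] 0.91
sash_lip [538.  196.9] 0.8
sash_lip [540.3, 193.9] [309.4, 191.5] (array([ 0.5241677 , -0.01720152,  0.24721595]), np.float64(0.003717812385608785))
mark [237.3, 122.6] [221.3, 159.8] (array([0.59634515, 0.21404992, 0.29872785]), np.float64(0.007499898867974008))
```

View pics/w6.png

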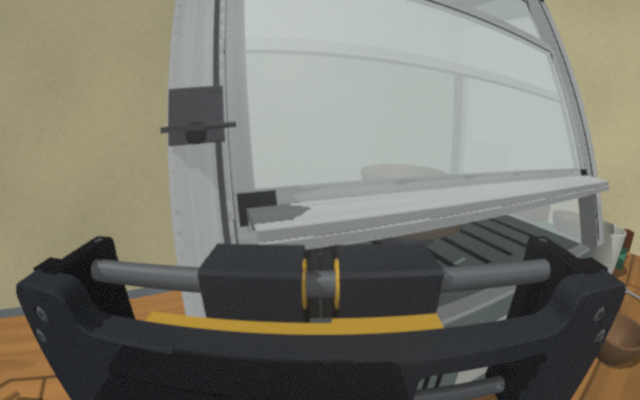

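move_arm(series=[[[0,0,0],[0.008,-0.001,0.003],0],[[0,0,0],[0.012,-0.002,0.004],0],[[0,0,0],[0.012,-0.001,0.004],0],[[0,0,0],[0.012,-0.002,0.004],0],[[0,0,0],[0.012,-0.001,0.004],0],[[0,0,0],[0.012,-0.002,0.004],0],[[0,0,0],[0.012,-0.001,0.004],0],[[0,0,0],[0.01,-0.001,0.003],0],[[0,0,0],[0.006,-0.001,0.002],0],[[0,0,0],[0.004,0,0.001],0],[[0,0,0],[0,0,0],0],[[0,0,0],[0,0,0],0]])

```text
time_s: 11.45
tcp_pos: [0.5908, 0.1759, 0.2744]
ee_rot: [[-0.001, -0.506, 0.863], [0.0, -0.863, -0.506], [1.0, -0.0, 0.001]]
wrist_force: [1.2, -0.0, -2.5]
gripper_width: 0.005
gripper_force: 1.1
```

```bash
python3 look.py w7; python3 - <<'E'
from h import *
c,t=[r.capture(k) for k in("wrist","top")]
for n in("sash_lip","mark"):
    a,b=r.pinpoint(n,"wrist"),r.pinpoint(n,"top")
    if a and b: print(n,a[0]["centre"],b[0]["centre"],tri(ray(c,a[0]["centre"],True),ray(t,b[0]["centre"])))
E
```

```text
11.5 [0.5908 0.1759 0.2744] [[-0.001, -0.506, 0.863], [0.0, -0.863, -0.506], [1.0, -0.0, 0.001]] [ 38.3  26.1 -55.  111.1 -86.8 -81.7] [ 0.9 -0.  -1.9]
mark [244.1 217. ] 0.7
sash_lip [540.1 194.8] 0.69
sash_lip [537.0, 197.2] [308.6, 182.0] (array([ 0.54314513, -0.01522029,  0.29373361]), np.float64(0.0021880212965573213))
mark [242.9, 217.5] [221.2, 162.1] (array([0.59071234, 0.21504719, 0.30167645]), np.float64(0.010722635642103821))
```

View pics/w7.png

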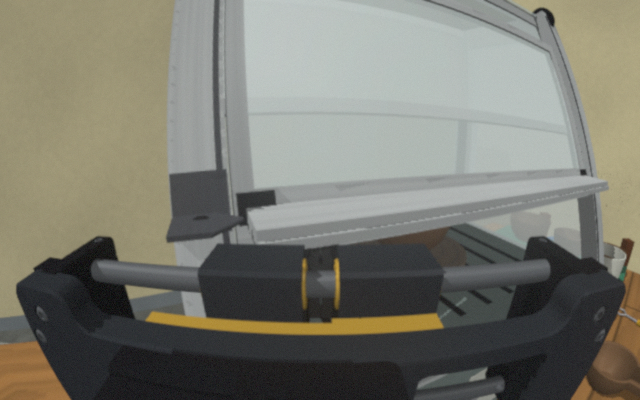

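move_arm(series=[[[0,0,0],[0.003,0,0.001],0],[[0,0,0],[0,0,0],0],[[0,0,0],[0,0,0],0],[[0,0,0],[-0.006,0,0],0],[[0,0,0],[-0.02,0,0],0],[[0,0,0],[-0.02,0,0],0],[[0,0,0],[0,0,-0.03],0],[[0,0,0],[0,0,-0.04],0],[[0,0,0],[0,0,-0.04],0],[[0,0,0],[0,0,-0.03],0],[[0,0,0],[0,0,0],0],[[0,0,0],[0,0,0],0]])

```text
time_s: 13.1
tcp_pos: [0.531, 0.2116, 0.2519]
ee_rot: [[0.001, -0.505, 0.863], [0.0, -0.863, -0.505], [1.0, 0.001, -0.001]]
wrist_force: [0.6, -0.7, 0.6]
gripper_width: 0.003
gripper_force: 0.0
```

```bash
python3 look.py w8; python3 - <<'E'
from h import *
c,t=[r.capture(k) for k in("wrist","top")]
for n in("sash_lip","mark"):
    a,b=r.pinpoint(n,"wrist"),r.pinpoint(n,"top")
    if a and b: print(n,a[0]["centre"],b[0]["centre"],tri(ray(c,a[0]["centre"],True),ray(t,b[0]["centre"])))
yb=np.array([.170,.985,0])
for z in(.288,.298,.308): print(z,proj(c,np.array([.499,-.006,z])+yb*.235+(z-.172)*.364*np.array([.985,-.17,0]),True))
im=c["img"][:,:,::-1][100:250,170:370]
cv2.imwrite("pics/w8c.png",cv2.resize(im,None,fx=4,fy=4,interpolation=cv2.INTER_CUBIC))
E
```

```text
13.15 [0.5312 0.2111 0.252 ] [[0.001, -0.506, 0.863], [0.0, -0.863, -0.506], [1.0, 0.001, -0.001]] [ 50.8  27.7 -57.9  98.7 -89.3 -85.6] [-0.5 -0.4 -0.1]
mark [267.6 159.2] 0.76
sash_lip [504.3 158.8] 0.7
sash_lip [501.5, 160.1] [309.7, 183.7] (array([ 0.54072571, -0.01708208,  0.29311011]), np.float64(0.00641305742706168))
mark [263.1, 159.9] [217.7, 156.0] (array([0.60454345, 0.21872349, 0.29798798]), np.float64(0.002941996671059933))
0.288 [274.41749226 178.40960857]
0.298 [272.81617591 162.76703792]
0.308 [271.31780222 147.42557215]
```

View pics/w8c.png

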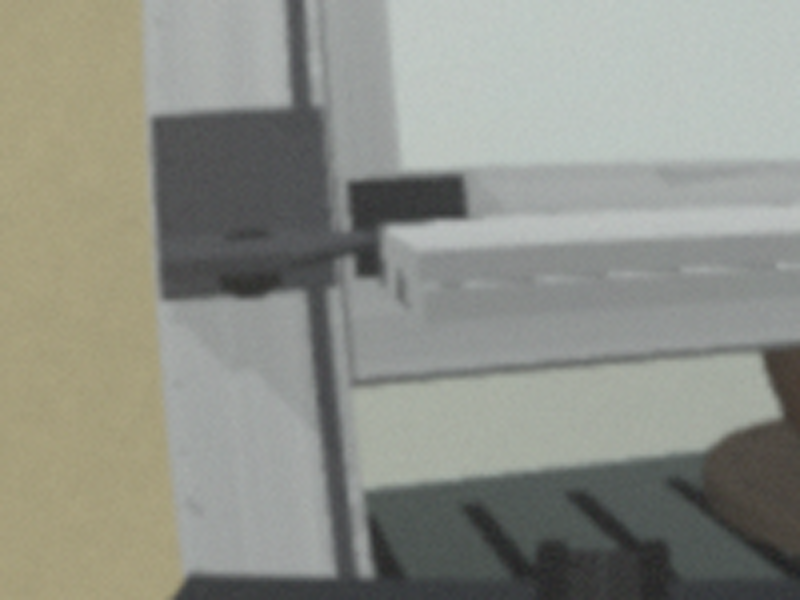

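```bash
python3 -c "
from station import r
print(r.finish_job())"
```

```text
the job is handed in; nothing more can be done
None
```

The sash is up with the top of its lip level with the pointer to within a few millimetres by the wrist camera. The fingers are withdrawn clear of it and the job is handed in, at about 13 s of the 40 s; the judge's verdict was not shown.

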